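# Seat the short square-tube offcut in the drilling fixture

### The job

Take the shorter of the two square-tube offcuts lying on the bench and lay it in the pocket of the drilling fixture, flat on the pocket floor and square between the rails, ready for drilling. Lower it in rather than dropping it, let go, and leave the longer offcut where it lies.

Things in the scene. Friction and masses are not known exactly. Their poses are not given: they have to be found in the camera images.
- short_tube: the shorter off-white square-tube offcut, 105 mm long, 25 x 25 mm in section, about 0.1 kg, loose, lying on one side on the bench. Origin at the centre of the tube (12.5 mm above the bench at the start); its x axis runs along the length, z is up at the start. Either end may point either way in the pocket.
- long_tube: the longer off-white square-tube offcut, 145 mm long, same 25 x 25 mm section, loose, lying on the bench; too long for the pocket. Origin at the centre of the tube, x axis along the length. It may lie to the left or right of the short one. To be left alone.
- fixture: drilling fixture, fixed to the bench: dark steel base plate 180 x 94 mm, 8 mm thick, with bright aluminium side rails and end stops (16 mm wide, tops 24 mm above the bench) enclosing one rectangular pocket. Origin at the centre of its underside, below the pocket's centre; x axis along the pocket's length, z up. A seated tube has its centre 20.5 mm above the origin.
- pocket (a point): centre of the pocket's floor, 8 mm above the bench; x along the pocket, z up. Floor 117 x 37 mm; walls 16 mm high, the lowest 6 mm upright, then sloping out to a mouth of 133 x 53 mm. In the middle of each long side the rails leave a gap 58 mm wide, open to the plate's edge, where fingers fit beside the tube.
Things that resemble listed ones, but are neither listed nor needed, are in the scene too. Leave any orange look-alike of the short_tube alone.

How it is judged:
By the outcome, as a careful person would: the job done as asked, in the order asked, and still so for the second after the job is handed in, with the robot touching nothing.
It also fails if it takes over 35 s, if anything falls off the work surface, if the arm or the gripper's body presses on something with over 40 N, if the wrist force passes 120 N, or if a joint passes its speed limit or range.

### The arm

A 7-joint arm with a two-finger parallel gripper is mounted at the origin on a cart in front of the work surface, level with it; the furniture and walls round the work are solid. World frame = base frame: x ahead of the robot, y to its left, z up, the work surface at z = 0. Lengths are in mm, angles in rad, forces in N, time in s.
With the tool pointing down it reaches from about 425 to 825 mm from the base axis. Payload 3.6 kg.
Tool frame: the origin (TCP) lies between the finger pads; the fingertips stand bot.nose_length ahead of it and the grasp point (between the pads) lies 11 mm behind it (bot.nose_length is the distance from the TCP to the fingertips, in mm); z points along the fingers, y is the line along which they close (so a half turn about z gives the same grasp; the last joint's range is limited). The gripper opens to 93 mm and grips with 3 to 60 N. Pads are 15 mm wide; open, the fingers measure 128 mm over their backs; the gripper's body (75 mm by 188 mm) begins 65 mm behind the grasp point.
Start: joints at [-1.163, 0.615, -0.013, 1.423, 0.008, 1.103, -0.04], TCP at [273.763, 589.505, 226.64] pointing down, gripper open.
Joint ranges: [-3.12, 3.12], [-0.3, 2.06], [-1.34, 1.32], [0.26, 2.42], [-1.36, 4.5], [0.01, 1.98], [-2.84, 2.84]. Speed limits (rad/s): [2.79, 2.79, 3.14, 3.14, 3.14, 3.14, 3.14].

### API

Orientations are given as a 3x3 rotation matrix whose columns are the frame's x, y, z axes.
In Python, from cell import readout, camera, workorder, bot gives the robot as it stands.
- The arm moves only by the tool play_rows, never from a script. Its argument "plan" is a list of rows, each a list of 7 numbers: the finger opening in cm, from 0 to 9.3, then the shift along the tool's x, y, z in cm, then the turn, a rotation vector about the tool's x, y, z in rad. In form: [[claw, tx, ty, tz, ax, ay, az], ...]. A call has 1 to 10 rows; each row shifts and turns the commanded pose from where the row before left it, along the tool's axes as they then stand; what a row does not reach is not made up. A row lasts 1/10 s, in which the tool goes at most 50 mm and 8.59 degrees, less where a joint would pass 70% of its speed; a pose out of reach is approached as far as the arm can. A call is refused whole if a number of a shift passes 5 or a number of a turn 0.15, either way. A call with a gripper value outside its range is refused whole. The fingers move at their own pace and stop on an object; "squeeze" is the grip in N (left out, the last holds). Time passes only in rows, so rows that do not move let the fingers close. It gives the time, the measured TCP pose, the force, the opening and the grip force at its end, in the units of the state.
- readout.sense(): the state, without advancing time (a new reading comes with each control period).
- camera(name): name is "scene" or "top"; returns a dict with "color" (400x640x3 uint8, blue, green, red), "intrinsics" (3x3 intrinsics, pixels), "k1" (the pictures are not rectified: a ray, as slopes to the right and down, at radius r is drawn at 1 + k1 r^2 times it, then the intrinsics apply), "rvec" (rotation vector, rad) and "tvec" (3), from world to camera coordinates, as OpenCV has them. Camera axes: x right, y down, z forward; pixel columns grow to the right and rows downward; lengths in mm; the calibration is good to about 2 mm. A picture is of the moment at which its call begins. There is no depth.
- workorder.sign_off(): hands the job in; it is judged then, once.
The state is a dict: "t": time; "joints": joint angles; "qd": joint speeds; "joint_efforts": joint torques, N m; "tool_pos": TCP position; "tcp_rot": TCP orientation; "contact_force": force on the tool from outside, world axes, zero at the start; "torque": the same for the moment, N m; "gripper_width": finger opening in mm; "gripper_force": force on a finger pad.
Only numpy, scipy, OpenCV 4.12 (cv2) and the standard library are available. Lean on these libraries where they do the work, as an engineer would, in place of code of your own. Each camera call takes 0.05 s, during which the arm holds its last target. There are 200 camera calls.

## Working session

There is one attempt and no reset: what is moved stays moved. The work goes in short steps, Python scripts to look and compute and a tool call to move; the robot and the scene stay as the last step left them, time stands still between calls to the robot, and variables do not carry over. Pictures are saved under pics/ and viewed, at most 10 in all, crops included, and the job is handed in when it is done.

Besides the shell and the picture viewer there is one more tool, called after ">>>" as a command line: name --pt "numbers of a row" for each row, then --argument value for the rest. play_rows: Moves the arm, as the interface text tells. Its arguments: {"type":"object","properties":{"plan":{"type":"array","items":{"type":"array","items":{"type":"number"}}},"squeeze":{"type":"number"}},"required":["plan"]}

```bash
mkdir -p pics; ls
python3 - <<'E'
from cell import readout,camera,bot
import cv2
for n in("scene","top"):
    c=camera(n); cv2.imwrite(f"pics/{n}0.png",c["color"]); print(n,c["intrinsics"],c["k1"],c["rvec"],c["tvec"])
s=readout.sense();print(s["t"],s["tool_pos"],s["tcp_rot"],s["gripper_width"],bot.nose_length)
E
```

```text
pics
scene [[470.89196081   0.         321.34140329]
 [  0.         470.89196081 201.94398362]
 [  0.           0.           1.        ]] -0.023961007542135662 [ 2.03254074 -0.68542151  0.39471507] [-456.65960163  117.2701185   876.72928378]
top [[444.75069129   0.         321.26102079]
 [  0.         444.75069129 201.12921036]
 [  0.           0.           1.        ]] -0.12008153220232322 [ 2.12499455 -2.15111841  0.18113241] [-119.34882868  458.4664165  1187.16963137]
0.1 [273.49945099 588.92052726 225.61568761] [[-9.07001287e-01  4.21126873e-01 -9.06418826e-04]
 [ 4.21127846e-01  9.06998930e-01 -2.06849432e-03]
 [-4.89776408e-05 -2.25784522e-03 -9.99997450e-01]] 93.04624428937592 8.0
```

View pics/top0.png

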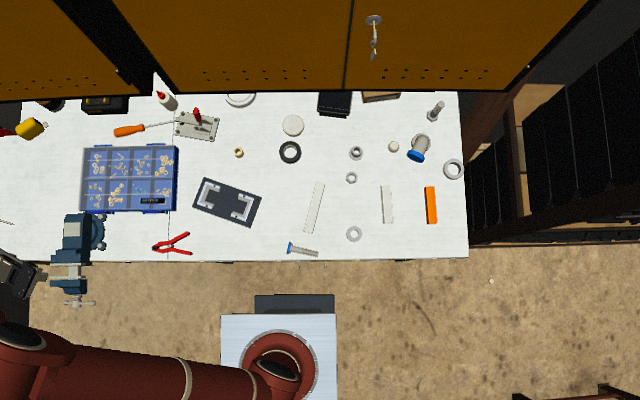

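View pics/scene0.png

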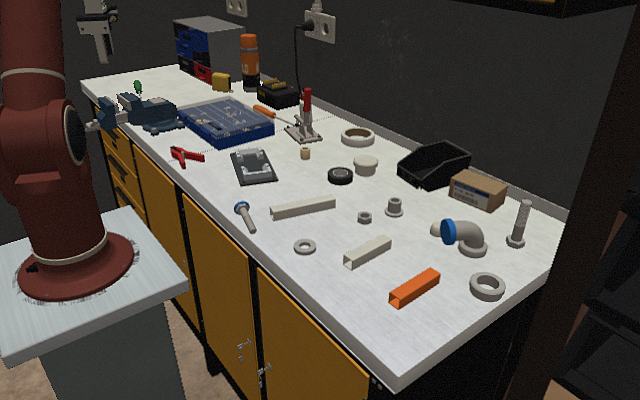

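The top view shows two off-white bars. The one at about (314,207) is long, the one at about (387,204) is shorter, and an orange look-alike sits at (431,205). The fixture is at (227,202). By length, the bar at (387,204) fits short_tube, so I'll measure it and confirm in an enlarged crop.

```bash
cat > h.py <<'E'
import numpy as np,cv2
from cell import camera,readout
def dist(c): return np.array([c["k1"],0,0,0,0.])
def world(c,px,z):
    p=cv2.undistortPoints(np.array(px,float).reshape(-1,1,2),c["intrinsics"],dist(c)).reshape(-1,2)
    R=cv2.Rodrigues(np.array(c["rvec"]))[0]; C=-R.T@np.ravel(c["tvec"])
    d=np.c_[p,np.ones(len(p))]@R
    return C+d*((z-C[2])/d[:,2])[:,None]
def proj(c,P): return cv2.projectPoints(np.array(P,float),np.array(c["rvec"]),np.array(c["tvec"]),c["intrinsics"],dist(c))[0].reshape(-1,2)
E
python3 - <<'E'
from h import *
c=camera("top");s=camera("scene")
def crop(i,x0,y0,w,h,k): return cv2.resize(i["color"][y0:y0+h,x0:x0+w],None,fx=k,fy=k,interpolation=cv2.INTER_CUBIC)
a=crop(c,295,175,150,65,5)
b=np.hstack([crop(c,185,170,80,64,4),crop(s,225,140,60,51,5)[:256],np.zeros((256,130,3),np.uint8)])
b2=cv2.resize(b,(750,int(256*750/b.shape[1])))
cv2.imwrite("pics/crop0.png",np.vstack([a,b2])); print(b.shape)
# mask blobs in top view
for n,cc,roi in(("long",c,(298,178,32,60)),("short",c,(376,180,22,48)),):
    x,y,w,h=roi; hsv=cc["color"][y:y+h,x:x+w].astype(int)
    print(n,world(cc,[(x+w/2,y+h/2)],25))
E
```

```text
Traceback (most recent call last):
ValueError: all the input array dimensions except for the concatenation axis must match exactly, but along dimension 0, the array at index 0 has size 256 and the array at index 1 has size 255
```

Run:
```python
from h import *
c=camera("top")
def crop(i,x0,y0,w,h,k): return cv2.resize(i["color"][y0:y0+h,x0:x0+w],None,fx=k,fy=k,interpolation=cv2.INTER_CUBIC)
a=crop(c,300,175,150,65,5)   # 750x325
b=crop(c,190,173,75,55,5)   # 375x275
g=np.zeros((275,375,3),np.uint8)
d=crop(c,376,180,25,50,5);g[:250,:125]=cv2.normalize(np.clip(d,150,255),None,0,255,cv2.NORM_MINMAX)
d=crop(c,298,176,32,55,5);g[:275,150:310]=cv2.normalize(np.clip(d,150,255),None,0,255,cv2.NORM_MINMAX)
cv2.imwrite("pics/crop1.png",np.vstack([a,np.hstack([b,g])]))
```

```text
(no output)
```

View pics/crop1.png

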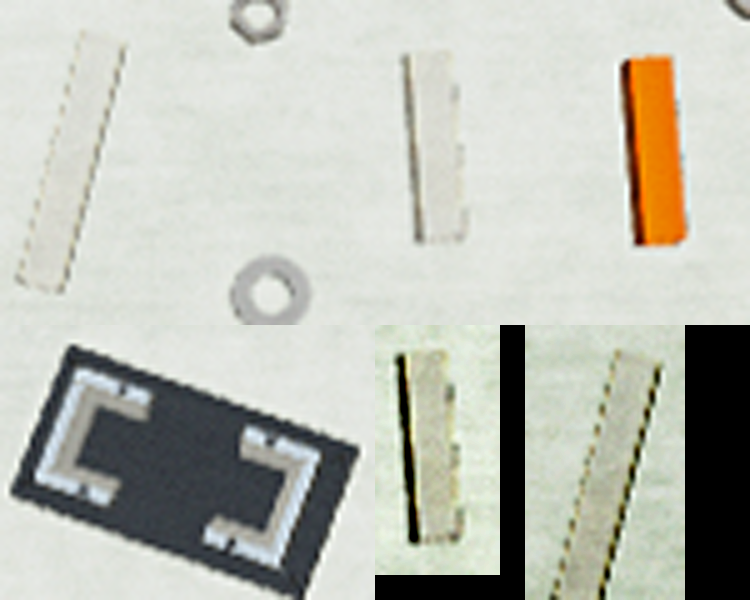

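The crop confirms it. The bar at top-view (387,204) is clearly shorter than the one at (314,207) and is not the orange one at (431,205), so it is short_tube. The fixture plate corners are visible around (227,202).

```bash
cat > fit.py <<'E'
from h import *
from scipy.optimize import least_squares
def fit(cs,px,L,W,z,x0):
    P=np.array([[-L,-W],[-L,W],[L,W],[L,-W]])/2
    def w(p):
        c,s=np.cos(p[2]),np.sin(p[2]); return np.c_[P@np.array([[c,s],[-s,c]])+p[:2],np.full(4,z)]
    r=least_squares(lambda p:(proj(cs,w(p))-px).ravel(),x0); return r.x,np.abs(r.fun).max()
E
python3 - <<'E'
from fit import *
c=camera("top")
u=lambda pts,x0,y0:np.array(pts)/5-.4+[x0,y0]
sh=u([(411,55),(456,53),(466,240),(421,242)],300,175)
fx=u([(70,20),(358,123),(302,275),(12,170)],190,173)
lo=u([(83,32),(127,44),(64,292),(17,281)],300,175)
np.set_printoptions(precision=3,suppress=True)
for n,q,z in(("s",sh,25),("f",fx,8),("l",lo,25)):
    w=world(c,q,z);print(n,w[:,:2].tolist(),np.linalg.norm(w-np.roll(w,1,0),axis=1))
    m=w.mean(0)
    L,W=dict(s=(105,25),f=(180,94),l=(145,25))[n]
    best=min((fit(c,np.roll(q,k,0),L,W,z,[m[0],m[1],a]) for k in range(4) for a in(0,1.5,-1.5,3)),key=lambda r:r[1]);print(best)
s=readout.sense();print(s["tool_pos"],np.array(s["tcp_rot"]))
E
```

```text
s [[501.3002086840314, -295.59064466797577], [502.1798586629884, -321.069493900748], [396.409419681449, -322.6397270524499], [395.64261584702206, -297.5035916748505]] [105.675  25.494 105.782  25.148]
(array([ 448.873, -309.198,    3.159]), np.float64(0.20921041694765563))
f [[537.3414342355204, 211.8454037817013], [475.2297641990232, 44.80159251770634], [389.09488523914047, 75.57655783198847], [450.5347744913647, 242.5738851644175]] [ 92.085 178.218  91.468 177.941]
(array([463.084, 143.723,   1.219]), np.float64(0.6386998646583493))
l [[516.527186024456, -111.53846151158858], [509.36429978852766, -136.13195445844286], [370.47689889244054, -99.51072420527608], [376.85759368122336, -73.66976987248984]] [144.712  25.615 143.634  26.617]
(array([ 443.32 , -105.216,   -0.261]), np.float64(0.34187417800461617))
[273.668 589.286 226.257] [[-0.907  0.421 -0.   ]
 [ 0.421  0.907 -0.001]
 [ 0.    -0.001 -1.   ]]
```

>>> play_rows --pt "9.3 -3.9 -2.7 0 0 0 0" --pt "9.3 -3.9 -2.7 0 0 0 0" --pt "9.3 -3.9 -2.7 0 0 0 0" --pt "9.3 -3.9 -2.7 0 0 0 0" --pt "9.3 -3.9 -2.7 0 0 0 0" --pt "9.3 -3.9 -2.7 0 0 0 0" --pt "9.3 -3.9 -2.7 0 0 0 0" --pt "9.3 -3.9 -2.7 0 0 0 0" --pt "9.3 -3.9 -2.7 0 0 0 0" --pt "9.3 -3.9 -2.7 0 0 0 0"

```text
t: 1.3
tool_pos: [514.5, 178.7, 226.9]
tcp_rot: [[-0.907, 0.421, 0.0], [0.421, 0.907, 0.0], [-0.0, 0.0, -1.0]]
contact_force: [0.1, 1.5, 0.1]
gripper_width: 93.1
gripper_force: 0.0
```

>>> play_rows --pt "9.3 0 0 0 0 0 0.15" --pt "9.3 0 0 0 0 0 0.15" --pt "9.3 0 0 0 0 0 0.15" --pt "9.3 0 0 0 0 0 0.15" --pt "9.3 0 0 0 0 0 0.15" --pt "9.3 0 0 0 0 0 0.15" --pt "9.3 0 0 0 0 0 0.15" --pt "9.3 0 0 0 0 0 0.15" --pt "9.3 0 0 0 0 0 0.15" --pt "9.3 0 0 0 0 0 0.15"

```text
t: 2.3
tool_pos: [513.7, 180.5, 226.7]
tcp_rot: [[0.361, 0.932, -0.0], [0.932, -0.361, 0.0], [0.0, -0.0, -1.0]]
contact_force: [-0.3, 0.1, -0.1]
gripper_width: 92.6
gripper_force: 0.0
```

>>> play_rows --pt "9.3 0 0 0 0 0 0.15" --pt "9.3 0 0 0 0 0 0.15" --pt "9.3 0 0 0 0 0 0.15" --pt "9.3 0 0 0 0 0 0.15" --pt "9.3 0 0 0 0 0 0.15" --pt "9.3 0 0 0 0 0 0.15" --pt "9.3 0 0 0 0 0 0.15" --pt "9.3 0 0 0 0 0 0.14" --pt "9.3 0 0 0 0 0 0" --pt "9.3 0 0 0 0 0 0"

```text
t: 3.3
tool_pos: [513.7, 180.6, 226.6]
tcp_rot: [[1.0, 0.02, -0.0], [0.02, -1.0, -0.0], [-0.0, 0.0, -1.0]]
contact_force: [-0.5, 0.8, 0.1]
gripper_width: 93.4
gripper_force: 0.0
```

>>> play_rows --pt "6 -0.74 4.88 0 0 0 0" --pt "6 -0.74 4.88 0 0 0 0" --pt "6 -0.74 4.88 0 0 0 0" --pt "6 -0.74 4.88 0 0 0 0" --pt "6 -0.74 4.88 0 0 0 0" --pt "6 -0.74 4.88 0 0 0 0" --pt "6 -0.74 4.88 0 0 0 0" --pt "6 -0.74 4.88 0 0 0 0" --pt "6 -0.74 4.88 0 0 0 0" --pt "6 -0.74 4.88 0 0 0 0"

```text
t: 4.3
tool_pos: [447.7, -310.7, 226.9]
tcp_rot: [[1.0, 0.02, 0.001], [0.02, -1.0, 0.0], [0.001, -0.0, -1.0]]
contact_force: [0.6, 0.5, 0.1]
gripper_width: 60.3
gripper_force: 0.0
```

>>> play_rows --pt "6 0 0 4 0 0 0" --pt "6 0 0 4 0 0 0" --pt "6 0 0 4 0 0 0" --pt "6 0 0 3 0 0 0" --pt "6 0 0 0 0 0 0" --pt "6 0 0 0 0 0 0"

```text
t: 4.9
tool_pos: [448.1, -309.3, 77.2]
tcp_rot: [[1.0, 0.018, 0.0], [0.018, -1.0, -0.0], [0.0, 0.0, -1.0]]
contact_force: [0.9, 0.3, 0.7]
gripper_width: 60.1
gripper_force: 0.0
```

Run:
```python
from h import *
s=readout.sense();print(s["t"],s["tool_pos"],np.array(s["tcp_rot"])[:,0],s["gripper_width"],s["joints"])
c=camera("scene"); 
cv2.imwrite("pics/s1.png",cv2.resize(c["color"][170:340,260:520],None,fx=3,fy=3,interpolation=cv2.INTER_CUBIC))
```

```text
4.9 [ 448.14252183 -309.32657226   77.1768736 ] [9.99842713e-01 1.77344276e-02 1.96739903e-04] 60.09963893592525 [ 0.19993862  0.72103102  0.58293079  1.89982738 -0.5987416   0.70054798
 -0.41261358]
```

View pics/s1.png

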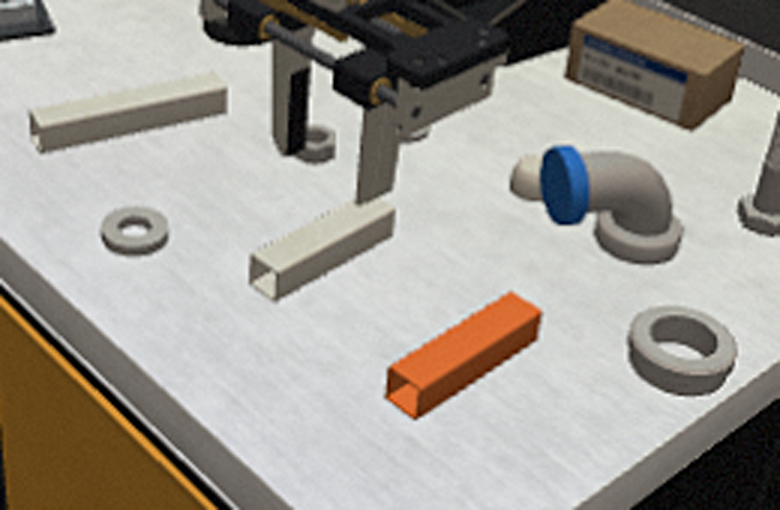

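The view shows the gripper straddling the short tube at crop (320,250), the long tube at (130,110) and the orange one at (465,355). Descending to grasp.

>>> play_rows --pt "6 0 0 2.5 0 0 0" --pt "6 0 0 2 0 0 0" --pt "6 0 0 1.3 0 0 0" --pt "6 0 0 0.8 0 0 0" --pt "6 0 0 0 0 0 0" --pt "6 0 0 0 0 0 0" --squeeze 25

```text
t: 5.55
tool_pos: [448.5, -309.4, 11.5]
tcp_rot: [[1.0, 0.017, 0.001], [0.017, -1.0, -0.001], [0.001, 0.001, -1.0]]
contact_force: [0.0, 0.0, -0.1]
gripper_width: 60.0
gripper_force: 0.0
```

>>> play_rows --pt "3.5 0 0 0 0 0 0" --pt "3.5 0 0 0 0 0 0" --pt "3.5 0 0 0 0 0 0" --pt "2 0 0 0 0 0 0" --pt "2 0 0 0 0 0 0" --pt "2 0 0 0 0 0 0" --pt "2 0 0 0 0 0 0"

```text
t: 6.25
tool_pos: [448.0, -308.4, 10.7]
tcp_rot: [[1.0, 0.017, -0.0], [0.017, -1.0, 0.001], [-0.0, -0.001, -1.0]]
contact_force: [-0.8, 1.6, 2.6]
gripper_width: 24.9
gripper_force: 24.9
```

>>> play_rows --pt "2 0 0 -1 0 0 0" --pt "2 0 0 -3 0 0 0" --pt "2 0 0 -4 0 0 0" --pt "2 0 0 -4 0 0 0" --pt "2 0 0 0 0 0 0"

```text
t: 6.75
tool_pos: [450.2, -312.2, 136.1]
tcp_rot: [[1.0, 0.016, 0.009], [0.016, -1.0, -0.008], [0.009, 0.008, -1.0]]
contact_force: [0.1, -0.7, -0.6]
gripper_width: 24.6
gripper_force: 24.9
```

>>> play_rows --pt "2 0.23 -4.53 0 0 0 0" --pt "2 0.23 -4.53 0 0 0 0" --pt "2 0.23 -4.53 0 0 0 0" --pt "2 0.23 -4.53 0 0 0 0" --pt "2 0.23 -4.53 0 0 0 0" --pt "2 0.23 -4.53 0 0 0 0" --pt "2 0.23 -4.53 0 0 0 0" --pt "2 0.23 -4.53 0 0 0 0" --pt "2 0.23 -4.53 0 0 0 0" --pt "2 0.23 -4.53 0 0 0 0"

```text
t: 7.75
tool_pos: [462.7, 146.2, 130.3]
tcp_rot: [[1.0, 0.017, -0.001], [0.017, -1.0, -0.001], [-0.001, 0.001, -1.0]]
contact_force: [1.0, -0.2, -1.1]
gripper_width: 24.9
gripper_force: 24.9
```

>>> play_rows --pt "2 0 0 0 0 0 -0.15" --pt "2 0 0 0 0 0 -0.15" --pt "2 0 0 0 0 0 -0.15" --pt "2 0 0 0 0 0 -0.15" --pt "2 0 0 0 0 0 -0.15" --pt "2 0 0 0 0 0 -0.15" --pt "2 0 0 0 0 0 -0.15" --pt "2 0 0 0 0 0 -0.15" --pt "2 0 0 0 0 0 0" --pt "2 0 0 0 0 0 0"

```text
t: 8.75
tool_pos: [463.1, 144.2, 130.4]
tcp_rot: [[0.35, 0.937, -0.001], [0.937, -0.35, -0.0], [-0.0, -0.001, -1.0]]
contact_force: [-0.3, -0.7, -2.1]
gripper_width: 24.5
gripper_force: 24.9
```

Run:
```python
from h import *
s=readout.sense();R=np.array(s["tcp_rot"]);print(s["t"],s["tool_pos"],R,s["gripper_width"],np.arctan2(R[1,0],R[0,0]))
c=camera("scene"); 
cv2.imwrite("pics/s2.png",cv2.resize(c["color"][80:230,180:380],None,fx=4,fy=4,interpolation=cv2.INTER_CUBIC))
```

```text
8.75 [463.12298023 144.16126674 130.37553798] [[ 3.50084124e-01  9.36718044e-01 -6.42362511e-04]
 [ 9.36718152e-01 -3.50084335e-01 -2.48563359e-04]
 [-4.57714836e-04 -5.14694539e-04 -9.99999763e-01]] 24.536966540063858 1.2131353779546594
```

View pics/s2.png

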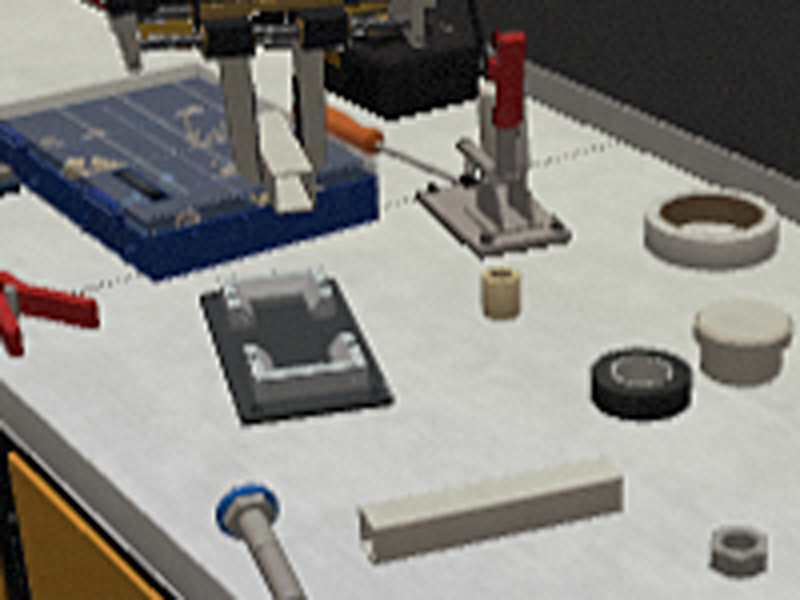

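```bash
cat > ov.py <<'E'
from h import *
def box(img,c,p,yaw,L,W,z0,z1,col,k,x0,y0):
    P=np.array([[a*L/2,b*W/2] for a,b in((-1,-1),(1,-1),(1,1),(-1,1))]);C,S=np.cos(yaw),np.sin(yaw)
    P=P@np.array([[C,S],[-S,C]])+p
    for z in(z0,z1):
        q=(proj(c,np.c_[P,np.full(4,z)])-[x0,y0]+.5)*k
        cv2.polylines(img,[(q*8).round().astype(int)],True,col,1,cv2.LINE_AA,3)
E
python3 - <<'E'
from ov import *
out=[]
for n,(x0,y0,w,h) in(("scene",(225,105,65,85)),("top",(185,155,65,85))):
    c=camera(n);k=6
    im=cv2.resize(c["color"][y0:y0+h,x0:x0+w],None,fx=k,fy=k,interpolation=cv2.INTER_CUBIC)
    box(im,c,(463.1,143.7),1.219,180,94,0,8,(0,0,255),k,x0,y0)
    box(im,c,(463.4,145),1.213,105,25,119.7,144.7,(0,255,0),k,x0,y0)
    out.append(im)
cv2.imwrite("pics/ov1.png",np.hstack(out))
E
```

```text
(no output)
```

View pics/ov1.png

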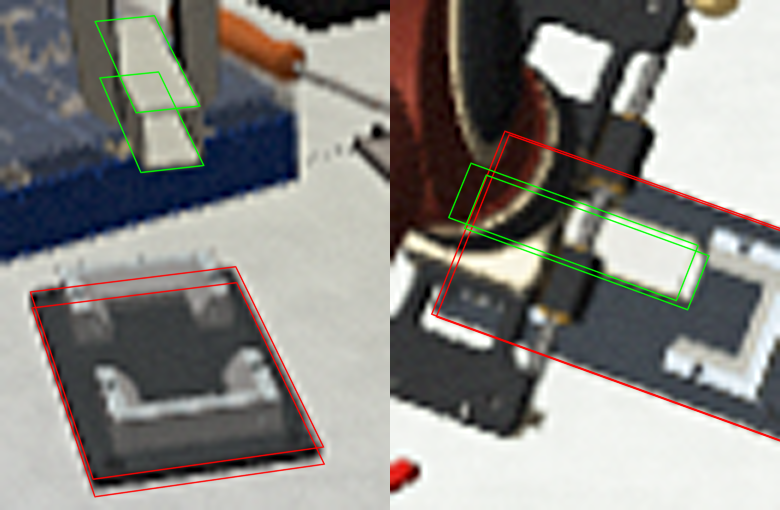

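The overlay matches both views: the fixture outline is on the plate, and the tube sits level where predicted. Descending slowly.

>>> play_rows --pt "2 -0.13 0 2.5 0 0 -0.006" --pt "2 0 0 2.5 0 0 0" --pt "2 0 0 2 0 0 0" --pt "2 0 0 1.2 0 0 0" --pt "2 0 0 0.8 0 0 0" --pt "2 0 0 0.6 0 0 0" --pt "2 0 0 0.5 0 0 0" --pt "2 0 0 0.4 0 0 0" --pt "2 0 0 0.4 0 0 0" --pt "2 0 0 0 0 0 0"

```text
t: 9.9
tool_pos: [462.8, 143.3, 21.5]
tcp_rot: [[0.341, 0.94, -0.0], [0.94, -0.341, -0.0], [-0.0, -0.0, -1.0]]
contact_force: [-0.4, 0.0, -0.3]
gripper_width: 24.8
gripper_force: 24.9
```

>>> play_rows --pt "2 0 0 0.1 0 0 0" --pt "2 0 0 0 0 0 0" --pt "2 0 0 0 0 0 0"

```text
t: 10.2
tool_pos: [463.0, 143.3, 20.8]
tcp_rot: [[0.341, 0.94, 0.0], [0.94, -0.341, 0.0], [0.0, 0.0, -1.0]]
contact_force: [-0.5, -0.2, -0.7]
gripper_width: 24.9
gripper_force: 24.9
```

>>> play_rows --pt "2 0 0 0.1 0 0 0" --pt "2 0 0 0 0 0 0" --pt "2 0 0 0 0 0 0"

```text
t: 10.5
tool_pos: [462.9, 143.3, 19.7]
tcp_rot: [[0.341, 0.94, -0.0], [0.94, -0.341, -0.0], [-0.0, -0.0, -1.0]]
contact_force: [0.0, 0.1, -1.1]
gripper_width: 24.7
gripper_force: 24.9
```

>>> play_rows --pt "2 0 0 0.06 0 0 0" --pt "2 0 0 0 0 0 0" --pt "2 0 0 0 0 0 0"

```text
t: 10.8
tool_pos: [462.9, 143.3, 19.0]
tcp_rot: [[0.341, 0.94, -0.0], [0.94, -0.341, -0.0], [-0.0, -0.0, -1.0]]
contact_force: [0.2, -0.5, -0.3]
gripper_width: 24.7
gripper_force: 24.9
```

Run:
```python
from ov import *
s=readout.sense();print(s["t"],s["tool_pos"],s["contact_force"])
out=[]
for n,(x0,y0,w,h) in(("scene",(225,140,65,60)),("top",(190,165,65,60))):
    c=camera(n);k=6
    im=cv2.resize(c["color"][y0:y0+h,x0:x0+w],None,fx=k,fy=k,interpolation=cv2.INTER_CUBIC)
    out.append(im)
cv2.imwrite("pics/ov2.png",np.hstack(out))
```

```text
10.8 [462.8674666  143.27510792  19.03993628] [ 0.17496367 -0.48890674 -0.33978945]
```

View pics/ov2.png

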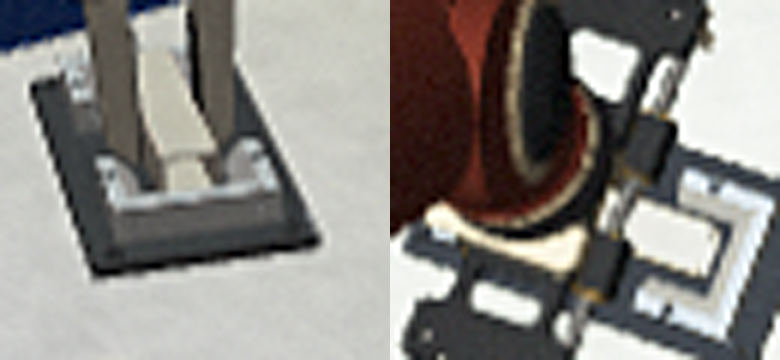

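The tube lies between the rails in both views, at scene-crop (180,130) and top-crop (675,240). Now I'll bring it to contact with the floor.

>>> play_rows --pt "2 0 0 0.05 0 0 0" --pt "2 0 0 0 0 0 0" --pt "2 0 0 0 0 0 0"

```text
t: 11.2
tool_pos: [463.0, 143.3, 18.7]
tcp_rot: [[0.341, 0.94, 0.0], [0.94, -0.341, 0.0], [0.0, 0.0, -1.0]]
contact_force: [-0.1, 0.2, 1.7]
gripper_width: 24.7
gripper_force: 24.9
```

>>> play_rows --pt "2 0 0 0.03 0 0 0" --pt "2 0 0 0 0 0 0" --pt "2 0 0 0 0 0 0"

```text
t: 11.5
tool_pos: [462.9, 143.3, 18.7]
tcp_rot: [[0.341, 0.94, 0.0], [0.94, -0.341, 0.0], [0.0, 0.0, -1.0]]
contact_force: [-0.2, -0.7, 4.9]
gripper_width: 24.9
gripper_force: 24.9
```

Contact is made at 4.9 N. Release and retreat.

>>> play_rows --pt "2.7 0 0 0 0 0 0" --pt "3.2 0 0 0 0 0 0" --pt "4.5 0 0 0 0 0 0" --pt "5 0 0 0 0 0 0" --pt "5 0 0 0 0 0 0"

```text
t: 12.0
tool_pos: [462.8, 143.3, 18.1]
tcp_rot: [[0.341, 0.94, -0.0], [0.94, -0.341, -0.0], [-0.0, -0.0, -1.0]]
contact_force: [-0.0, -0.5, -0.5]
gripper_width: 48.8
gripper_force: 0.0
```

>>> play_rows --pt "5 0 0 -1 0 0 0" --pt "5 0 0 -2 0 0 0" --pt "5 0 0 -4 0 0 0" --pt "5 0 0 -4 0 0 0" --pt "5 0 0 -4 0 0 0" --pt "5 0 0 -4 0 0 0" --pt "5 4.5 0 0 0 0 0" --pt "5 4.5 0 0 0 0 0" --pt "5 4.5 0 0 0 0 0" --pt "5 4.5 0 0 0 0 0"

```text
t: 13.0
tool_pos: [524.4, 314.1, 209.3]
tcp_rot: [[0.341, 0.94, 0.0], [0.94, -0.341, 0.0], [0.001, 0.0, -1.0]]
contact_force: [0.4, -0.8, 0.6]
gripper_width: 50.5
gripper_force: 0.0
```

>>> play_rows --pt "5 4.5 0 0 0 0 0" --pt "5 0 0 0 0 0 0" --pt "5 0 0 0 0 0 0"

```text
t: 13.3
tool_pos: [539.0, 355.3, 207.9]
tcp_rot: [[0.339, 0.941, -0.001], [0.941, -0.339, -0.001], [-0.001, -0.0, -1.0]]
contact_force: [0.1, -1.1, -0.0]
gripper_width: 49.7
gripper_force: 0.0
```

Run:
```python
from ov import *
out=[]
for n,(x0,y0,w,h) in(("scene",(225,140,65,60)),("top",(190,170,75,60))):
    c=camera(n);k=5.5
    im=cv2.resize(c["color"][y0:y0+h,x0:x0+w],None,fx=k,fy=k,interpolation=cv2.INTER_CUBIC)
    out.append(im)
cv2.imwrite("pics/fin.png",np.hstack(out))
```

```text
(no output)
```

View pics/fin.png

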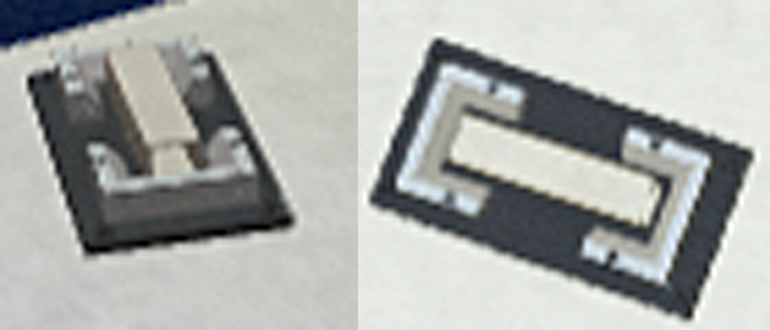

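The tube is seated in the pocket at top-crop (555,170), but it may be a degree or two off square. I'll measure that.

Run:
```python
from fit import *
fr=[camera("top") for _ in range(4)];c=fr[0];I=np.mean([f["color"] for f in fr],0)[170:230,190:265].astype(np.float32)
I=cv2.resize(I,None,fx=8,fy=8,interpolation=cv2.INTER_CUBIC)
g=I.mean(2);w=I[...,2]-I[...,0]   # tube is warm, rails cool
def rep(n,m,z,near):
    N,l,st,ce=cv2.connectedComponentsWithStats(m.astype(np.uint8))
    i=l[near[1],near[0]]
    ct=max(cv2.findContours((l==i).astype(np.uint8),0,1)[0],key=cv2.contourArea)
    P=world(c,(ct[:,0]+.5)/8-.5+[190,170],z)[:,:2].astype(np.float32)
    r=cv2.minAreaRect(P);v=np.linalg.eigh(np.cov(P.T))[1][:,1]
    b=cv2.boxPoints(r);print(n,i,r,"box edges",[round(float(np.degrees(np.arctan2(*(b[k+1]-b[k])[::-1])%np.pi)),2) for k in(0,1)],"pca",np.degrees(np.arctan2(v[1],v[0])))
rep("plate",g<150 if False else ~((g>200)&(cv2.connectedComponents((g>150).astype(np.uint8))[1]==cv2.connectedComponents((g>150).astype(np.uint8))[1][5,590])),8,(280,200))
cx,cy=int((555-358)/5.5*8),int(170/5.5*8)
print(I[cy,cx])
t=(g>150)
rep("tube",t,33,(cx,cy))
# long edges: dark->bright subpixel crossing, line per edge in world
for z,name,lvl in((33,"tube",140),):
    pass
```

```text
plate 1 ((463.18939208984375, 144.06564331054688), (184.07301330566406, 97.64390563964844), 69.88605499267578) box edges [159.89, 69.89] pca 69.65691819916034
[215.20975 222.94788 222.23587]
tube 2 ((465.3356018066406, 151.3950958251953), (129.9142608642578, 69.37076568603516), 70.04058837890625) box edges [160.04, 70.04] pca 71.0576131197731
```

Run:
```python
from h import *
fr=[camera("top") for _ in range(4)];c=fr[0];I=np.mean([f["color"] for f in fr],0).astype(np.float32)
a=1.2195;C,S=np.cos(a),np.sin(a)
# rectify at tube-top height z=33: grid in fixture frame, 1 mm / 0.25 mm
us=np.arange(-24,25,1.);vs=np.arange(-24,24.1,.25)
U,V=np.meshgrid(us,vs)
P=np.c_[463.2+C*U.ravel()-S*V.ravel(),144+S*U.ravel()+C*V.ravel(),np.full(U.size,33)]
q=proj(c,P).astype(np.float32)
g=cv2.remap(I,q[:,0].reshape(U.shape),q[:,1].reshape(U.shape),cv2.INTER_LINEAR).mean(2)
m=g>135
lo=[vs[m[:,i]].min() for i in range(len(us))];hi=[vs[m[:,i]].max() for i in range(len(us))]
for e in(lo,hi):
    p=np.polyfit(us,e,1);print(np.degrees(p[0]),p[1])
```

```text
1.1429923362048577 -13.025510204081636
0.9295947900591948 12.076530612244904
```

The tube is about 1° off the fixture and centred to within about 0.5 mm, so it is square and seated. Handing in.

```bash
python3 -c "
from cell import workorder;print(workorder.sign_off())"
```

```text
the job is handed in; nothing more can be done
None
```

The short tube is in the fixture pocket: lowered to floor contact at about 5 N, released, about 1° off square and centred across the rails to about 0.5 mm; the long tube was left alone, and the job is handed in.

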